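# Pack the socket set's drive bars, secure the case and weigh it on the steelyard

## Task

The socket set is being sent off by weight: put every loose square drive bar from the bench into the open steel case on the scale, then shut the lid fully and, once it is shut, turn the turnbutton fully across it. With the case secured, slide the poise along the notched beam until the pointer comes to rest on the centre mark by itself, and leave the other things on the bench where they are.

Things in the scene. Friction and masses are not known exactly. Their poses are not given: they have to be found in the camera images.
- scale: Grey platform scale with a steelyard beam, fixed; origin on the bench; own x away from the robot, y to the left (yaw within 0.1 rad). Base block 190 x 250 x 30 mm under the case, centred at its y = +205 mm; spine 50 mm wide, 18 mm high at x = +50, y = -310 to +90; index plate 4 x 44 x 200 mm high at x = +30, y = -292. The case's platform rises or sinks 5 mm as the beam tips.
- case: Open stainless steel case fixed on the scale's platform, outside 158 (x) x 222 (y) x 60 mm high, walls and floor 4 mm; origin under the middle of its floor (about 46 mm above the bench), axes as the scale's. Lid hinged on its far (+x) rim, turnbutton in the middle of its near (-x) side.
- lid (a joint): Lid angle, rad: 0 shut, about 1.7 standing open leaning away from the robot, 1.85 its stop. Stiff hinge: stays where it is left; about 3 N at the free edge moves it.
- lid_hinge (a point): Point on the lid's hinge line, at the middle of the case's far rim, 60 mm above the case's underside. The hinge line runs along the case's y. The lid is a plain plate reaching 158 mm from the hinge to its free edge, 222 mm wide, 8 mm thick; shut, it lies on the rim and its top is 68 mm above the case's underside.
- turnbutton (a joint): Angle of the turnbutton on the near side of the case, rad: 0 = along the case's side (along y), lid free; 1.57 = its stop, pointing across over the lid. Turns anticlockwise seen from above, axis vertical; stays where it is left (about 0.03 N m of friction).
- turn_fin (a point): Middle of the turnbutton's upright thumb fin, on the turning axis, 92 mm on the robot's side of the case's middle and 88.5 mm above its underside. Bar 68 x 14 x 6 mm with the fin on it 36 mm long, 10 mm thick and 26 mm high (13 mm above and below this point), fin and bar in line. Site axes turn with it; its y runs along the fin.
- beam (a joint): Tilt of the beam, rad: 0 = level, pointer on the centre mark; positive = pointer end up (load too heavy for the poise), negative = down; stops at +-0.08. 1 mm of outward poise travel lowers it by about 0.004 rad, so it leaves its stops only within about 20 mm of balance. Settles about 1.5 s after being let go.
- poise (a joint): Place of the poise along the beam, m: 0 = inner end (balances the empty case), 0.19 = outer, pointer end. Slides with about 1.5 N of friction, rests where it is left; the notches are graduations 9.5 mm apart and do not catch. Each 100 g of bars calls for 15 mm of travel.
- poise_fin (a point): Middle of the poise's grip fin, 40.5 mm above the beam's axis: the poise is a dark steel block 34 x 36 x 45 mm around the beam, with the fin on top, 26 mm (x) x 20 mm (along the beam) x 36 mm high (18 mm above and below this point).
- fulcrum (a point): Middle of the beam's pivot: x = +50, y = +15 mm in the scale's frame, 150 mm above the bench, between two cheeks 36 mm wide over all and 170 mm high. The beam runs from here along the scale's -y.
- pointer_tip (a point): Tip of the beam's pointer, 300 mm from the fulcrum; the beam is a notched brass bar 8 x 16 mm.
- index_mark (a point): Fixed centre mark, the thick black line across the white index plate, level with the pointer tip at balance (finer lines 6 mm and 25 mm above and below it).
- bar1: Square steel drive extension bar 90 mm long along its x, 18 x 18 mm, its +x end slimmed to 13 mm beyond 30 mm from the middle; origin at its middle. About 170 g, give or take a seventh. May be absent. Lies on the bench in front of the beam at the start.
- bar2: Square steel drive extension bar 100 mm long along its x, 18 x 18 mm, its +x end slimmed to 13 mm beyond 30 mm from the middle; origin at its middle. About 190 g, give or take a seventh. May be absent. Lies on the bench in front of the beam at the start.
- bar3: Square steel drive extension bar 110 mm long along its x, 18 x 18 mm, its +x end slimmed to 13 mm beyond 30 mm from the middle; origin at its middle. About 210 g, give or take a seventh. May be absent. Lies on the bench in front of the beam at the start.
- bar4: Square steel drive extension bar 120 mm long along its x, 18 x 18 mm, its +x end slimmed to 13 mm beyond 30 mm from the middle; origin at its middle. About 230 g, give or take a seventh. May be absent. Lies on the bench in front of the beam at the start.
- bar5: Square steel drive extension bar 130 mm long along its x, 18 x 18 mm, its +x end slimmed to 13 mm beyond 30 mm from the middle; origin at its middle. About 250 g, give or take a seventh. May be absent. Lies on the bench in front of the beam at the start.
- pliers: Bystander: red-handled pliers, 170 mm long, flat on the bench; origin under the joint.
- level: Bystander: aluminium level 22 x 400 x 50 mm, on edge beyond the scale; origin under its middle.
- funnel: Bystander: blue plastic funnel standing mouth down, 100 mm across, 110 mm high; origin under its middle.
- jar: Bystander: small glass jar, 60 mm across, 75 mm high; origin under its middle.
- mug: Bystander: white mug, 80 mm across, 90 mm high; origin under its middle.
- tape: Bystander: black tape measure 70 x 65 x 35 mm; origin under its middle.
- screwdriver: Bystander: screwdriver lying to the right, 200 mm or so long.

How it is judged:
On the way, in this order (a step that is already met when the one before it is completed fails the run):
1. every bar lies in the case (x of bar1 in the frame of case between -0.075 and 0.075 m and y of bar1 in the frame of case between -0.107 and 0.107 m and z of bar1 in the frame of case between 0 and 0.054 m and x of bar2 in the frame of case between -0.075 and 0.075 m and y of bar2 in the frame of case between -0.107 and 0.107 m and z of bar2 in the frame of case between 0 and 0.054 m and x of bar3 in the frame of case between -0.075 and 0.075 m and y of bar3 in the frame of case between -0.107 and 0.107 m and z of bar3 in the frame of case between 0 and 0.054 m and x of bar4 in the frame of case between -0.075 and 0.075 m and y of bar4 in the frame of case between -0.107 and 0.107 m and z of bar4 in the frame of case between 0 and 0.054 m and x of bar5 in the frame of case between -0.075 and 0.075 m and y of bar5 in the frame of case between -0.107 and 0.107 m and z of bar5 in the frame of case between 0 and 0.054 m), for 0.2 s.
2. the lid is shut on the bars, the turnbutton still clear of it (all of step 1 and value of joint lid below 0.06 rad and value of joint turnbutton below 0.7 rad), for 0.2 s.
3. the turnbutton is turned across the shut lid (value of joint lid below 0.06 rad and value of joint turnbutton above 1.3 rad), for 0.2 s.
4. the poise has been slid out and let go, and the pointer rests on the centre mark (value of joint beam between -0.02 and 0.02 rad and value of joint poise above 0.055 m and contact force between the fingers and scale below 0.05 N), for 0.5 s.
At the end, for the whole second after the job is handed in: Every bar present lies inside the case, the lid is shut (within 0.06 rad), the turnbutton points across it (beyond 1.3 rad), and the beam rests level with the pointer within 0.02 rad (6 mm at the tip) of the centre mark, nothing touched by the robot (all of step 1 and all of step 3 and value of joint beam between -0.02 and 0.02 rad and velocity of joint beam between -0.03 and 0.03 rad/s).
It fails at once if a bystander is pushed more than 6 cm away (distance of any of pliers, level, funnel, jar, mug, tape, screwdriver from where it was at the start of the episode above 0.06 m).
It fails at once if the jar is tipped over (angle between jar's own z axis and vertical above 0.6 rad).
Of bar1, bar2, bar3, bar4, bar5 only 3 to 5 are there at a start; the rules pass over those that are not, and their reading is None.
At some moment in a run one of bar1, bar2, bar3, bar4, bar5 may be knocked a few centimetres aside while the robot is not near it.
Once in a run the grip may slacken for a moment while it holds something.
It also fails if it takes over 210 s, if anything falls off the work surface, if the arm or the gripper's body presses on something with over 40 N, if the wrist force passes 120 N, or if a joint passes its speed limit or range.

## Robot

A 6-joint arm with a two-finger parallel gripper is mounted at the origin on the work surface. World frame = base frame: x ahead of the robot, y to its left, z up, the work surface at z = 0. Lengths are in m, angles in rad, forces in N, time in s.
With the tool pointing down it reaches from about 0.35 to 0.8 m from the base axis. Payload 7.3 kg.
Tool frame: the origin (TCP) lies between the finger pads; the fingertips stand 22 mm ahead of it and the grasp point (between the pads) lies 3 mm ahead of it; z points along the fingers, y is the line along which they close (so a half turn about z gives the same grasp; the last joint's range is limited). The gripper opens to 85 mm and grips with 20 to 120 N. Pads are 22 mm wide; open, the fingers measure 114 mm over their backs; the gripper's body (76 mm by 85 mm) begins 54 mm behind the grasp point. The pads swing forward as they close: fully open they stand 13 mm farther back than shut.
Start: joints at [-0.146, 0.342, 1.524, -0, 1.275, -0.146], TCP at [0.525, 0, 0.216] pointing down, gripper open.
Joint ranges: [-2.53, 2.53], [-0.77, 2.02], [0.04, 2.7], [-1, 4.14], [0.28, 2.66], [-3.11, 3.11]. Speed limits (rad/s): [2.57, 2.57, 3.14, 3.14, 3.14, 3.14].

## Interface

Orientations are given as a unit quaternion [x, y, z, w].
In Python, from cell import readout, cams, ticket gives the robot as it stands.
- The arm moves only by the shell command python3 -m handwheel 'ROWS' [FORCE]. ROWS is JSON, one flat list of numbers, 7 for each row, row after row: the shift along the tool's x, y, z in mm, then the turn, a rotation vector about the tool's x, y, z in rad, then the finger opening in mm, from 0 to 85.4. In form: [tx, ty, tz, wx, wy, wz, gripper, tx, ty, tz, wx, wy, wz, gripper, ...]. A call has 1 to 5 rows; each row is the pose to reach, as a shift and turn from the pose commanded when the call began, along the tool's axes at that moment; what a row does not reach only later rows make up. A row lasts 1/8 s, in which the tool goes at most 62.5 mm and 10.7 degrees, less where a joint would pass 70% of its speed; a pose out of reach is approached as far as the arm can. A call with a gripper value outside its range is refused whole. The fingers move at their own pace and stop on an object; FORCE is the grip in N (left out, the last holds). Time passes only in rows, so rows that repeat a pose let the fingers close. It gives the time, the measured TCP pose, the force, the opening and the grip force at its end, in the units of the state.
- readout.get_obs(): the state, without advancing time (a new reading comes with each control period).
- cams.grab_frame(name): name is "scene" or "side" or "wrist"; returns the picture (400x640x3 uint8, red, green, blue); there is no depth.
- cams.calibration(name): a dict with "intrinsics" (3x3 intrinsics, pixels), "dist_coeffs" ([k1, k2, p1, p2, k3] as OpenCV has them; the pictures are not rectified), "pose" (4x4, takes a point from camera to world coordinates). Camera axes: x right, y down, z forward; pixel columns grow to the right and rows downward; lengths in m; the calibration is good to about 2 mm. A picture is of the moment at which its call begins: read the wrist's pose just before it. calibration takes no time and is no camera call; for the wrist camera it gives the pose at the moment of the call.
- ticket.sign_off(): hands the job in; it is judged then, once.
The state is a dict: "clock": time; "q": joint angles; "joint_vel": joint speeds; "tau": joint torques, N m; "position": TCP position; "eef_rot": TCP orientation; "ft_force": force on the tool from outside, world axes, zero at the start; "moment": the same for the moment, N m; "gripper_width": finger opening in m; "grip_force": force on a finger pad.
Only numpy, scipy, OpenCV 4.12 (cv2) and the standard library are available. Lean on these libraries where they do the work, as an engineer would, in place of code of your own. Each camera call takes 0.05 s, during which the arm holds its last target. There are 200 camera calls.

## Working session

There is one attempt and no reset: what is moved stays moved. The work goes in short steps, Python scripts to look and compute and a shell command to move; the robot and the scene stay as the last step left them, time stands still between calls to the robot, and variables do not carry over. Pictures are saved under pics/ and viewed, at most 15 in all, crops included, and the job is handed in when it is done.

```bash
ls; mkdir -p pics; cat > h.py <<'E'
import numpy as np, cv2
from cell import readout, cams, ticket
from scipy.spatial.transform import Rotation as R
def snap(n,f,crop=None,s=1):
    im=cams.grab_frame(n)[:,:,::-1]
    cv2.imwrite('pics/'+f+'_full.png',im)
    if crop: x,y,w,h=crop; im=im[y:y+h,x:x+w]
    if s!=1: im=cv2.resize(im,None,fx=s,fy=s,interpolation=cv2.INTER_CUBIC)
    cv2.imwrite('pics/'+f+'.png',im)
def ray(c,uv):
    K=np.array(c['intrinsics']);D=np.array(c['dist_coeffs']);T=np.array(c['pose'])
    p=cv2.undistortPoints(np.array([[uv]],float),K,D)[0,0]
    return T[:3,3],T[:3,:3]@np.array([p[0],p[1],1])
def atz(c,uv,z):
    o,d=ray(c,uv); return o+d*(z-o[2])/d[2]
def proj(c,P):
    T=np.linalg.inv(np.array(c['pose']));r=cv2.Rodrigues(T[:3,:3])[0]
    return cv2.projectPoints(np.atleast_2d(np.array(P,float)),r,T[:3,3],np.array(c['intrinsics']),np.array(c['dist_coeffs']))[0][:,0]
def delta(pos,yaw_closing=None):
    """shift in tool axes (mm) to reach world pos; pure-down tool; turn for closing axis dir"""
    o=readout.get_obs();r=R.from_quat(o['eef_rot'])
    t=r.inv().apply((np.array(pos)-o['position'])*1000)
    print('shift',t.round(1),'yaw of tool y',np.arctan2(*r.as_matrix()[:2,1][::-1]).round(3),'z',r.as_matrix()[:,2].round(3))
E
python3 - <<'E'
from h import *
o=readout.get_obs();print(o)
for n in('scene','side','wrist'):
    snap(n,n+'0'); c=cams.calibration(n);print(n,np.array(c['pose']).round(3).tolist(),np.array(c['intrinsics']).round(0).tolist())
a=cv2.imread('pics/scene0.png');
E
```

```text
pics
{'clock': 0.0, 'q': array([-1.45980239e-01,  3.42748345e-01,  1.52500079e+00,  2.05857254e-05,
        1.27538907e+00, -1.46024847e-01]), 'joint_vel': array([ 0.00121344, -0.00214417,  0.00069506, -0.00053295, -0.00096003,
        0.00063462]), 'tau': array([ 5.72253757e-04, -4.33677435e+01, -2.46005630e+01, -7.37992127e-05,
        7.83137977e-03, -1.18290802e-05]), 'position': array([5.24587529e-01, 9.98240067e-05, 2.15218337e-01]), 'eef_rot': array([ 7.07092923e-01,  7.07120217e-01, -4.53222859e-04, -6.25992513e-04]), 'ft_force': array([-0.44464477, -0.41771006,  0.22246587]), 'moment': array([-0.01115922, -0.07410676, -0.04203578]), 'grip_force': 0.0, 'gripper_width': 0.0852779112487203}
scene [[0.393, 0.672, -0.627, 1.491], [0.919, -0.298, 0.257, -0.348], [-0.014, -0.678, -0.735, 1.197], [0.0, 0.0, 0.0, 1.0]] [[471.0, 0.0, 321.0], [0.0, 471.0, 197.0], [0.0, 0.0, 1.0]]
side [[-0.864, -0.375, 0.335, 0.183], [-0.503, 0.638, -0.583, 0.717], [0.005, -0.672, -0.741, 1.027], [0.0, 0.0, 0.0, 1.0]] [[448.0, 0.0, 326.0], [0.0, 448.0, 202.0], [0.0, 0.0, 1.0]]
wrist [[1.0, 0.0, -0.002, 0.525], [-0.0, -0.964, -0.265, 0.065], [-0.002, 0.265, -0.964, 0.373], [0.0, 0.0, 0.0, 1.0]] [[324.0, 0.0, 321.0], [0.0, 324.0, 201.0], [0.0, 0.0, 1.0]]
```

View pics/scene0.png

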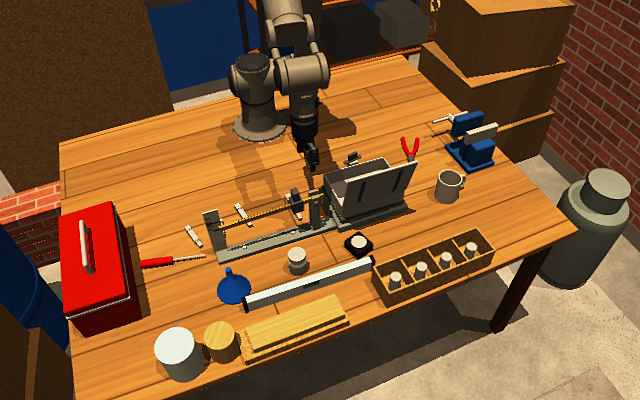

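View pics/side0.png

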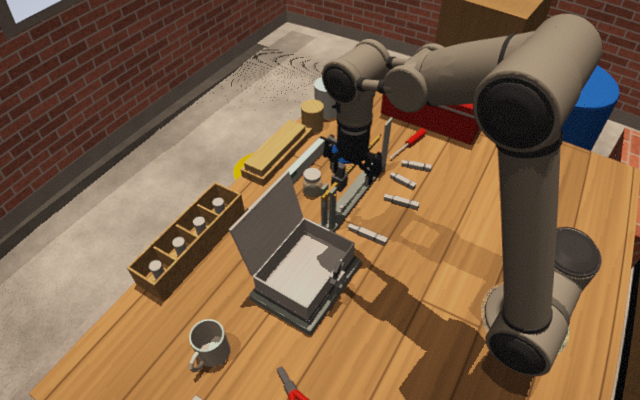

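View pics/wrist0.png

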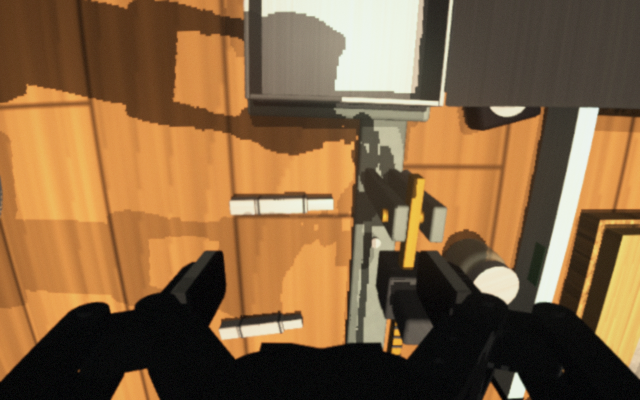

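The scene and side pictures show four bars: side pixels about (416,165), (403,181), (401,201) and (367,233). The case is open near (305,265) and the poise is at the inner end. I'll enlarge these for the bar ends.

```bash
python3 - <<'E'
from h import *
im=cv2.imread('pics/side0.png')[145:250,330:445]
cv2.imwrite('pics/c1.png',cv2.resize(im,None,fx=5,fy=5,interpolation=cv2.INTER_CUBIC))
c=cams.calibration('wrist')
for uv in [(231,206),(333,204),(221,330),(302,321)]: print('bar',uv,atz(c,uv,.018).round(4))
# case: top rim corners seen in wrist (z~.046+.060), floor edges z ~ .05
for uv in [(247,104),(440,104)]: print('rim',uv,atz(c,uv,.106).round(4))
E
```

```text
bar (231, 206) [ 0.4208 -0.0382  0.018 ]
bar (333, 204) [ 0.5379 -0.0358  0.018 ]
bar (221, 330) [ 0.3938 -0.2068  0.018 ]
bar (302, 321) [ 0.5    -0.1916  0.018 ]
rim (247, 104) [0.4652 0.0722 0.106 ]
rim (440, 104) [0.6198 0.0727 0.106 ]
```

View pics/c1.png

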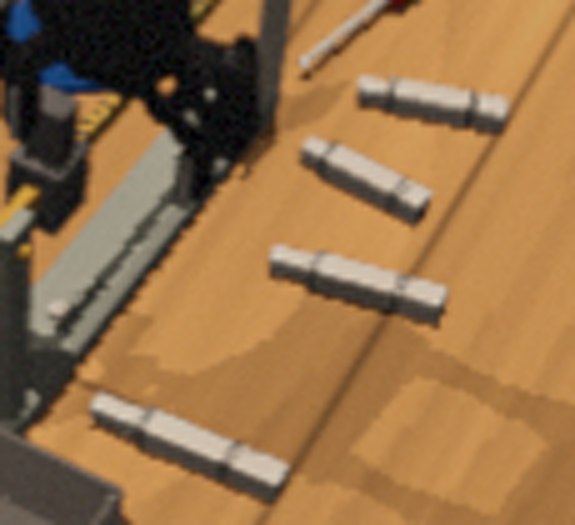

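```bash
python3 - <<'E'
from h import *
c=cams.calibration('side')
for n,a,b in [('A',(98,404),(278,477)),('B',(274,254),(438,296)),('C',(308,147),(422,200)),('D',(362,85),(503,109))]:
    f=lambda p:(330+p[0]/5,145+p[1]/5)
    P=atz(c,f(a),.0155);Q=atz(c,f(b),.018);m=(P+Q)/2;d=P-Q
    print(n,'mid',m.round(4),'len',np.linalg.norm(d).round(4),'yaw',np.arctan2(d[1],d[0]).round(3))
# case prediction overlay in wrist
c=cams.calibration('wrist');cx,cy=.5425,.1835
print(proj(c,[[cx-.079,cy-.111,.106],[cx+.079,cy-.111,.106],[cx-.079,cy+.0,.106],[cx+.05,cy-.19,.15],[cx+.05,cy-.22,.155]]).round(0))
E
```

```text
A mid [ 0.4764 -0.0317  0.0168] len 0.1142 yaw 0.024
B mid [ 0.4446 -0.1993  0.0168] len 0.1037 yaw 0.164
C mid [ 0.4754 -0.2836  0.0168] len 0.084 yaw -0.111
D mid [ 0.465  -0.3729  0.0168] len 0.0942 yaw 0.258
[[245. 104.]
 [442. 104.]
 [238. -50.]
 [415. 215.]
 [413. 256.]]
```

```bash
python3 -m handwheel '[-20,-46,0,0,0,-0.18,85,-35,-60,0,0,0,-0.36,85,-35,-70,0,0,0,-0.54,85,-35,-70,0,0,0,-0.72,85,-35,-70,0,0,0,-0.9,85]' 40; python3 -m handwheel '[0,0,0,0,0,-0.17,85,0,0,0,0,0,-0.34,85,0,0,0,0,0,-0.51,85,0,0,0,0,0,-0.67,85,0,0,0,0,0,-0.67,85]'; python3 - <<'E'
from h import *
snap('wrist','w1')
E
```

```text
clock: 0.78
position: [0.4547, -0.035, 0.2158]
eef_rot: [0.326, 0.945, 0.0, -0.0]
ft_force: [0.4, -0.6, 0.1]
gripper_width: 0.0851
grip_force: 0.0
clock: 1.4
position: [0.4549, -0.035, 0.2157]
eef_rot: [0.001, 1.0, 0.0, -0.0]
ft_force: [-0.2, -1.2, -0.6]
gripper_width: 0.0849
grip_force: 0.0
```

View pics/w1.png

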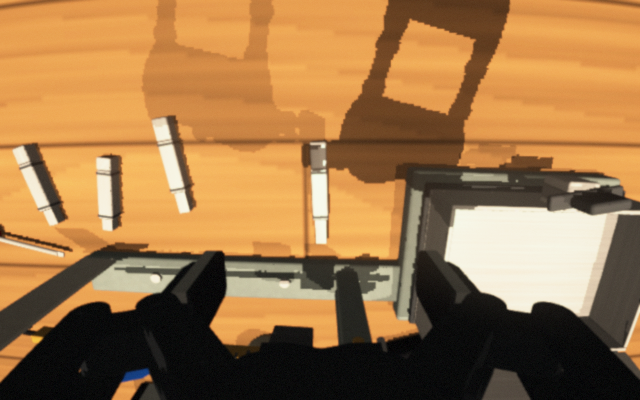

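The wrist view shows all four bars: A at (317,143)–(321,243), B at (165,116)–(185,212), C at (109,156)–(110,230), D at (26,147)–(58,222). There is no fifth.

```bash
python3 - <<'E'
from h import *
c=cams.calibration('wrist')
for n,a,b in [('A',(318,143),(321,242)),('B',(165,118),(185,211)),('C',(109,156),(110,229)),('D',(27,148),(57,221))]:
    P=atz(c,b,.0155);Q=atz(c,a,.018);m=(P+Q)/2;d=P-Q
    print(n,'mid',m.round(4),'len',np.linalg.norm(d).round(4),'yaw',np.arctan2(d[1],d[0]).round(3))
# spine near edge z=.018, scale x=+25; and case near right rim corner
print([atz(c,p,.018).round(4) for p in [(120,256),(330,260)]], atz(c,(428,188),.106).round(4))
print('base corner',atz(c,(407,166),.03).round(4))
E
```

```text
A mid [ 0.4779 -0.038   0.0168] len 0.1168 yaw 0.024
B mid [ 0.444  -0.2005  0.0168] len 0.1067 yaw 0.09
C mid [ 0.4755 -0.2844  0.0168] len 0.0902 yaw -0.182
D mid [ 0.4647 -0.3697  0.0168] len 0.0919 yaw 0.189
[array([ 0.5543, -0.2845,  0.018 ]), array([ 0.5586, -0.0259,  0.018 ])] [0.4498 0.0551 0.106 ]
base corner [0.4431 0.0562 0.03  ]
```

```bash
python3 -m handwheel '[-15,-3,60,0,0,-0.02,55,-23,-3,110,0,0,-0.02,55,-23,-3,150,0,0,-0.02,55,-23,-3,180,0,0,-0.02,55,-23,-3,190,0,0,-0.02,55]' 60; python3 -m handwheel '[0,0,0,0,0,0,10,0,0,0,0,0,0,10,0,0,0,0,0,0,10,0,0,0,0,0,0,10]'; python3 - <<'E'
from h import *
snap('wrist','w2')
E
```

```text
clock: 2.08
position: [0.477, -0.0378, 0.0243]
eef_rot: [-0.008, 1.0, 0.0, -0.002]
ft_force: [0.1, 0.0, -0.2]
gripper_width: 0.0548
grip_force: 0.0
clock: 2.58
position: [0.4784, -0.0381, 0.0266]
eef_rot: [-0.01, 1.0, -0.0, 0.001]
ft_force: [0.4, 0.1, 0.6]
gripper_width: 0.0102
grip_force: 0.0
```

View pics/w2.png

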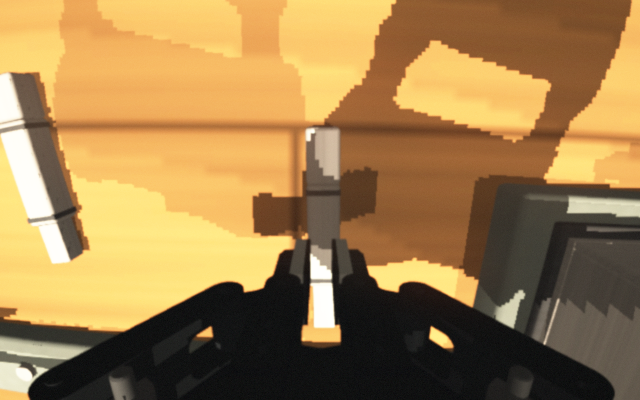

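The bar lies at (322,128)–(322,327), between or under the pads. The fingers closed to 10 mm with no force, so I'll check by projection where the pads should be.

```bash
python3 - <<'E'
from h import *
o=readout.get_obs();print(o['position'],o['gripper_width'],o['grip_force'],o['clock'])
c=cams.calibration('wrist');p=o['position']
print(proj(c,[p,p-[0,0,.003],p-[0,0,.022],p+[0,.005,-.022],p+[.011,.005,-.02],p+[-.011,.005,-.02],p+[-.011,.005,0.02]]).round(0).tolist())
P=atz(c,(322,327),.0155);Q=atz(c,(322,128),.018);print(P,Q)
E
python3 -m handwheel '[0,0,0,0,0,0,5,0,0,0,0,0,0,5]' 60
```

```text
[ 0.47834473 -0.03805133  0.02645083] 0.010114534976044958 0.0 2.625
[[324.0, 245.0], [324.0, 243.0], [324.0, 230.0], [332.0, 231.0], [332.0, 249.0], [333.0, 214.0], [336.0, 240.0]]
[ 0.53735368 -0.03788183  0.0155    ] [ 0.41845694 -0.0402833   0.018     ]
clock: 2.88
position: [0.478, -0.038, 0.026]
eef_rot: [-0.01, 1.0, -0.0, 0.0]
ft_force: [0.3, 0.8, -0.1]
gripper_width: 0.0051
grip_force: 0.0
```

```bash
python3 - <<'E'
from h import *
c=cams.calibration('side');p=readout.get_obs()['position']
print(proj(c,[p,p-[0,0,.022],p-[.06,0,.01],p+[.06,0,-.01]]).round(0).tolist())
snap('side','s2',(300,150,130,110),5)
E
```

```text
[[368.0, 229.0], [368.0, 234.0], [387.0, 240.0], [349.0, 223.0]]
```

View pics/s2.png

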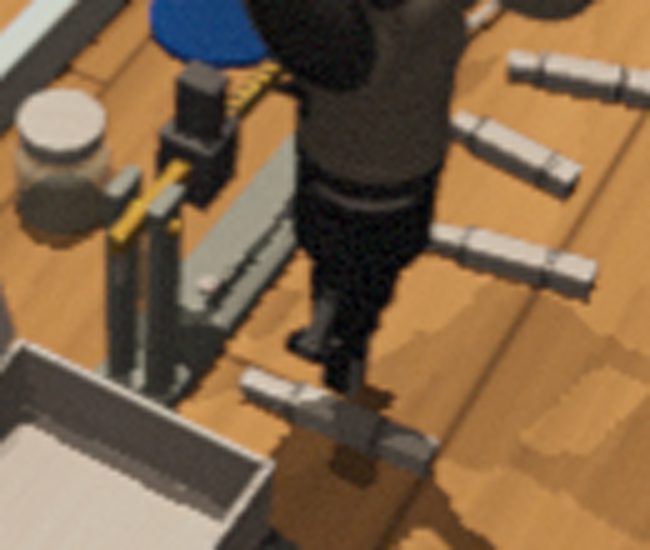

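The fingertips end just above bar A: tip at (369,228) against (368,234) predicted. The tips therefore stand roughly 20 mm higher than stated. I'll open and lower in small steps, watching the force.

```bash
python3 -m handwheel '[0,0,0,0,0,0,45,0,0,0,0,0,0,45,0,0,4,0,0,0,45,0,0,8,0,0,0,45,0,0,8,0,0,0,45]' 60;  python3 -m handwheel '[0,0,3,0,0,0,45,0,0,4,0,0,0,45]'
```

```text
clock: 3.55
position: [0.4777, -0.0379, 0.0174]
eef_rot: [-0.01, 1.0, 0.0, -0.0]
ft_force: [-0.4, 0.0, 0.1]
gripper_width: 0.0448
grip_force: 0.0
clock: 3.8
position: [0.478, -0.038, 0.0137]
eef_rot: [-0.01, 1.0, 0.0, -0.0]
ft_force: [-0.7, -0.4, 0.8]
gripper_width: 0.0452
grip_force: 0.0
```

```bash
python3 -m handwheel '[0,0,0,0,0,0,30,0,0,0,0,0,0,12,0,0,0,0,0,0,12,0,0,0,0,0,0,12]' 60
```

```text
clock: 4.3
position: [0.4781, -0.038, 0.014]
eef_rot: [-0.01, 1.0, -0.0, 0.0]
ft_force: [0.4, 0.2, -0.1]
gripper_width: 0.0121
grip_force: 0.0
```

```bash
python3 -m handwheel '[0,0,0,0,0,0,40,0,0,0,0,0,0,40,0,0,3,0,0,0,40,0,0,6,0,0,0,40]' 60;  python3 -m handwheel '[0,0,0,0,0,0,30,0,0,0,0,0,0,12,0,0,0,0,0,0,12,0,0,0,0,0,0,12]'
```

```text
clock: 4.8
position: [0.478, -0.038, 0.0077]
eef_rot: [-0.01, 1.0, 0.0, -0.0]
ft_force: [0.7, -0.6, -0.2]
gripper_width: 0.0401
grip_force: 0.0
clock: 5.3
position: [0.4781, -0.038, 0.008]
eef_rot: [-0.01, 1.0, -0.0, 0.0]
ft_force: [-0.5, 0.1, -0.6]
gripper_width: 0.012
grip_force: 0.0
```

```bash
python3 - <<'E'
from h import *
snap('wrist','w3',(220,100,200,200),3)
E
```

```text
(no output)
```

View pics/w3.png

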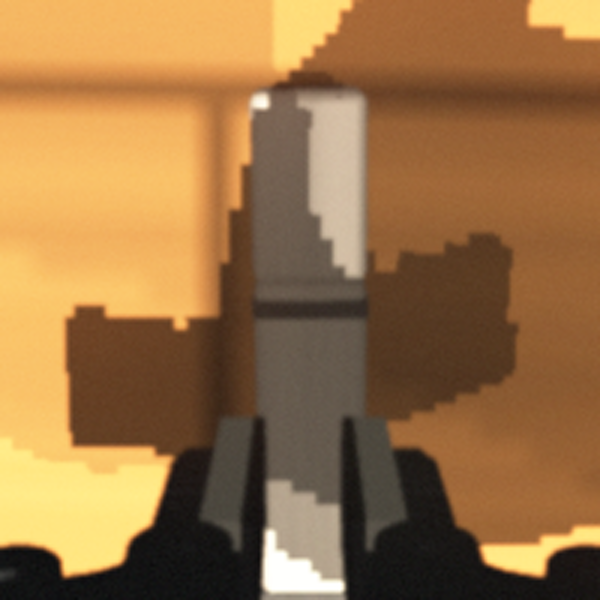

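```bash
python3 -m handwheel '[0,0,0,0,0,0,40,0,0,0,0,0,0,40,0,0,3,0,0,0,40,0,0,6,0,0,0,40]' 60;  python3 -m handwheel '[0,0,0,0,0,0,30,0,0,0,0,0,0,12,0,0,0,0,0,0,12,0,0,0,0,0,0,12]'
```

```text
clock: 5.85
position: [0.478, -0.038, 0.0017]
eef_rot: [-0.01, 1.0, 0.0, 0.0]
ft_force: [-0.5, 0.2, 0.2]
gripper_width: 0.0399
grip_force: 0.0
clock: 6.35
position: [0.478, -0.038, 0.0021]
eef_rot: [-0.01, 1.0, -0.0, 0.0]
ft_force: [-1.4, -0.5, 3.3]
gripper_width: 0.0128
grip_force: 51.3
```

```bash
python3 -m handwheel '[0,0,0,0,0,0,40,0,0,0,0,0,0,40,0,0,3,0,0,0,40,0,0,6,0,0,0,40]' 60;  python3 -m handwheel '[0,0,0,0,0,0,30,0,0,0,0,0,0,8,0,0,0,0,0,0,8,0,0,0,0,0,0,8]'
```

```text
clock: 6.85
position: [0.478, -0.038, -0.0044]
eef_rot: [-0.01, 1.0, 0.0, -0.0]
ft_force: [-0.0, -0.8, -0.4]
gripper_width: 0.0399
grip_force: 0.0
clock: 7.35
position: [0.478, -0.038, -0.0039]
eef_rot: [-0.01, 1.0, -0.0, 0.0]
ft_force: [-0.2, -0.7, 3.8]
gripper_width: 0.0159
grip_force: 59.0
```

```bash
python3 -m handwheel '[0,0,0,0,0,0,40,0,0,0,0,0,0,40,0,0,2.5,0,0,0,40,0,0,5,0,0,0,40]' 60;  python3 -m handwheel '[0,0,0,0,0,0,30,0,0,0,0,0,0,8,0,0,0,0,0,0,8,0,0,0,0,0,0,8]'
```

```text
clock: 7.85
position: [0.478, -0.038, -0.0093]
eef_rot: [-0.01, 1.0, -0.0, 0.0]
ft_force: [0.4, 0.1, -1.1]
gripper_width: 0.0401
grip_force: 0.0
clock: 8.35
position: [0.4781, -0.038, -0.0089]
eef_rot: [-0.01, 1.0, -0.0, 0.0]
ft_force: [-1.2, 0.2, 2.3]
gripper_width: 0.0163
grip_force: 59.1
```

```bash
python3 -m handwheel '[0,0,-50,0,0,0,8,0,0,-110,0,0,0,8,-5,20,-165,0,0,0.03,8,-30,75,-180,0,0,0.03,8,-63,130,-180,0,0,0.03,8]' 90;  python3 -m handwheel '[0,60,0,0,0,0,8,0,120,0,0,0,0,8,0,166,0,0,0,0,8,0,166,0,0,0,0,8]'; python3 - <<'E'
from h import *
snap('wrist','w4')
E
```

```text
clock: 8.98
position: [0.5388, 0.0929, 0.1729]
eef_rot: [0.006, 1.0, 0.0, 0.002]
ft_force: [0.8, -1.1, -2.3]
gripper_width: 0.0152
grip_force: 92.4
clock: 9.48
position: [0.5384, 0.2609, 0.1698]
eef_rot: [0.003, 1.0, 0.0, -0.001]
ft_force: [0.1, -1.2, -3.0]
gripper_width: 0.0154
grip_force: 92.4
```

View pics/w4.png

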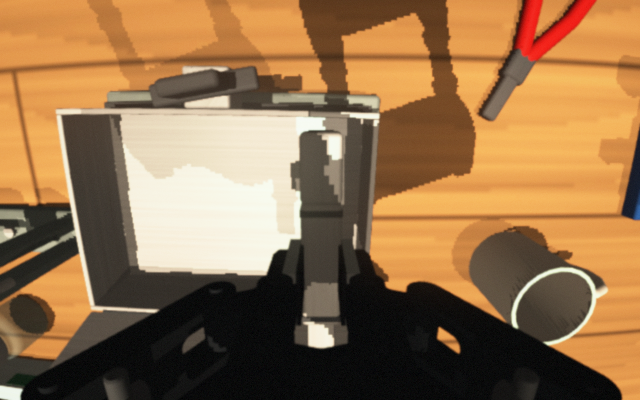

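The bar is held, spanning (320,130)–(320,347). The case's near rim runs (58,112)–(378,115) and the turnbutton is at (205,85).

```bash
python3 - <<'E'
from h import *
c=cams.calibration('wrist')
print([atz(c,p,.106).round(4) for p in [(58,112),(378,115),(94,309)]])
z=.1698+.027
print([atz(c,p,z).round(4) for p in [(321,131),(318,347)]])
print('fin top ends',[atz(c,p,.148).round(4) for p in [(152,88),(256,72)]])
E
```

```text
[array([0.4662, 0.0745, 0.106 ]), array([0.4729, 0.2959, 0.106 ]), array([0.6226, 0.07  , 0.106 ])]
[array([0.4784, 0.2578, 0.1968]), array([0.5809, 0.2556, 0.1968])]
fin top ends [array([0.4566, 0.1667, 0.148 ]), array([0.4499, 0.2238, 0.148 ])]
```

```bash
python3 -m handwheel '[-10,-4,30,0,0,0.01,8,-10,-4,80,0,0,0.01,8,-10,-4,110,0,0,0.01,8,-10,-4,123,0,0,0.01,8,-10,-4,123,0,0,0.01,8]' 90;  python3 -m handwheel '[0,0,0,0,0,0,28,0,0,0,0,0,0,28,0,0,-50,0,0,0,28,0,0,-110,0,0,0,40,0,-60,-120,0,0,0,40]'; python3 -m handwheel '[0,-60,0,0,0,0,50,0,-120,0,0,0,-0.05,50,30,-180,0,0,0,-0.1,50,60,-240,0,0,0,-0.14,50,90,-300,0,0,0,-0.14,50]'; python3 - <<'E'
from h import *
snap('side','s4',(240,190,140,120),4)
E
```

```text
clock: 10.15
position: [0.5494, 0.2528, 0.0476]
eef_rot: [0.011, 1.0, -0.0, -0.0]
ft_force: [0.1, 0.3, -2.4]
gripper_width: 0.0156
grip_force: 92.3
clock: 10.78
position: [0.5509, 0.1965, 0.1739]
eef_rot: [0.008, 1.0, 0.002, 0.006]
ft_force: [1.2, -1.1, -0.0]
gripper_width: 0.04
grip_force: 0.0
clock: 11.4
position: [0.4578, -0.094, 0.1692]
eef_rot: [-0.06, 0.998, -0.001, 0.001]
ft_force: [0.8, 0.3, 0.4]
gripper_width: 0.05
grip_force: 0.0
```

View pics/s4.png

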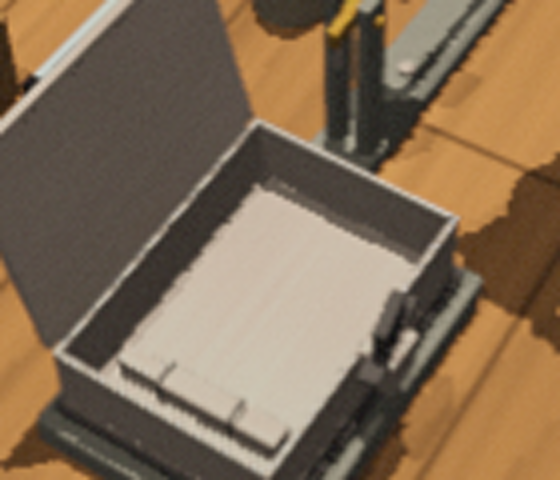

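Bar A lies flat in the case near its left wall. For the remaining bars I'll use a small colour-based detector instead of more pictures.

```bash
cat >> h.py <<'E'
def bars(z=.017):
    c=cams.calibration('wrist');im=cams.grab_frame('wrist')
    hsv=cv2.cvtColor(im,cv2.COLOR_RGB2HSV)
    m=((hsv[...,1]<70)&(hsv[...,2]>70)).astype(np.uint8)
    m=cv2.morphologyEx(m,cv2.MORPH_OPEN,np.ones((3,3)))
    m[310:]=0
    for k in cv2.findContours(m,cv2.RETR_EXTERNAL,cv2.CHAIN_APPROX_NONE)[0]:
        if cv2.contourArea(k)<250: continue
        P=np.array([atz(c,p[0],z)[:2] for p in k[::2]])
        if P[:,0].max()>.56: continue
        (x,y),(w,h),a=cv2.minAreaRect((P*1000).astype(np.float32))
        if w<h: w,h,a=h,w,a+90
        a=np.deg2rad((a+90)%180-90)
        print('bar mid',round(x,1),round(y,1),'size',round(w,1),round(h,1),'yaw',round(a,3),'px',k[:,0].min(0),k[:,0].max(0))
    o=readout.get_obs();print('tcp',(o['position']*1000).round(1),'tool y yaw-90',(np.arctan2(*R.from_quat(o['eef_rot']).as_matrix()[:2,1][::-1])-np.pi/2).round(3))
E
python3 -m handwheel '[0,-60,0,0,0,0,50,10,-80,0,0,0,0,50,10,-80,0,0,0,0,50]'; python3 -c "from h import *;bars()"
```

```text
clock: 11.82
position: [0.458, -0.1743, 0.1688]
eef_rot: [-0.058, 0.998, -0.001, 0.001]
ft_force: [0.5, 0.6, -0.8]
gripper_width: 0.05
grip_force: 0.0
bar mid 543.6 -411.4 size 99.3 6.2 yaw 1.347 px [ 49 221] [136 253]
bar mid 477.3 -290.8 size 88.6 17.9 yaw -0.134 px [192 145] [218 231]
bar mid 459.1 -203.2 size 79.7 17.3 yaw 0.149 px [282 140] [302 220]
bar mid 466.9 -379.8 size 99.2 17.9 yaw 0.258 px [ 95 119] [137 216]
bar mid 404.9 -211.6 size 27.8 17.1 yaw 0.147 px [280 109] [299 139]
tcp [ 458.1 -173.1  168.7] tool y yaw-90 0.118
```

```bash
python3 -m handwheel '[10,-20,50,0,0,-0.03,45,17,-30,100,0,0,-0.03,45,17,-30,140,0,0,-0.03,45,17,-30,170,0,0,-0.03,45,17,-30,177,0,0,-0.03,45]' 90;  python3 -m handwheel '[0,0,0,0,0,0,30,0,0,0,0,0,0,8,0,0,0,0,0,0,8,0,0,0,0,0,0,8,0,0,-40,0,0,0,8]'
```

```text
clock: 12.5
position: [0.4442, -0.203, -0.0102]
eef_rot: [-0.075, 0.997, 0.001, -0.001]
ft_force: [0.3, -0.3, -0.0]
gripper_width: 0.045
grip_force: 0.0
clock: 13.12
position: [0.4433, -0.2037, 0.0303]
eef_rot: [-0.075, 0.997, 0.001, -0.002]
ft_force: [0.5, 0.1, -2.0]
gripper_width: 0.0152
grip_force: 88.6
```

```bash
python3 -m handwheel '[0,0,-60,0,0,0,8,-4,30,-115,0,0,0,8,-13,89,-140,0,0,0.06,8,-22,148,-140,0,0,0.12,8,-31,208,-140,0,0,0.18,8]' 90;  python3 -m handwheel '[-18,58,0,0,0,0,8,-56,105,0,0,0,0,8,-95,150,0,0,0,0,8,-100,203,0,0,0,0,8,-100,203,0,0,0,0,8]'
```

```text
clock: 13.75
position: [0.4444, 0.0073, 0.1723]
eef_rot: [0.017, 1.0, -0.0, 0.002]
ft_force: [1.3, -0.2, -2.2]
gripper_width: 0.0153
grip_force: 88.6
clock: 14.38
position: [0.5503, 0.2089, 0.1709]
eef_rot: [0.013, 1.0, 0.0, 0.0]
ft_force: [0.1, 0.2, -1.9]
gripper_width: 0.0152
grip_force: 88.8
```

```bash
python3 -m handwheel '[0,0,40,0,0,0,8,0,-2,90,0,0,0,8,0,-2,115,0,0,0,8,0,-2,125,0,0,0,8,0,-2,125,0,0,0,8]' 90;  python3 -m handwheel '[0,0,0,0,0,0,28,0,0,0,0,0,0,28,0,0,-50,0,0,0,28,0,0,-110,0,0,0,40,0,-50,-125,0,0,0,40]'; python3 -m handwheel '[20,-60,0,0,0,0,45,50,-120,0,0,0,0,45,80,-180,0,0,0,0,45,80,-240,0,0,0,0.05,45,80,-300,0,0,0,0.1,45]'; python3 -m handwheel '[0,-60,0,0,0,0,45,10,-110,0,0,0,0,45,10,-110,0,0,0,0,45]'; python3 -c "from h import *;bars()"
```

```text
clock: 15.0
position: [0.5507, 0.203, 0.0464]
eef_rot: [0.016, 1.0, -0.0, 0.0]
ft_force: [-0.1, 0.6, -1.0]
gripper_width: 0.0154
grip_force: 88.8
clock: 15.62
position: [0.5514, 0.1556, 0.1763]
eef_rot: [0.013, 1.0, 0.001, 0.005]
ft_force: [1.2, -0.7, 0.2]
gripper_width: 0.0399
grip_force: 0.0
clock: 16.25
position: [0.4597, -0.1418, 0.1723]
eef_rot: [0.066, 0.998, -0.001, 0.001]
ft_force: [1.0, 0.5, 0.0]
gripper_width: 0.0449
grip_force: 0.0
clock: 16.62
position: [0.4349, -0.2509, 0.1716]
eef_rot: [0.068, 0.998, -0.001, 0.001]
ft_force: [-0.1, -0.2, -0.2]
gripper_width: 0.0449
grip_force: 0.0
bar mid 477.5 -290.9 size 88.3 17.6 yaw -0.137 px [280 186] [298 267]
bar mid 466.6 -379.5 size 98.6 19.7 yaw 0.293 px [175 184] [231 269]
tcp [ 435.3 -248.9  171.5] tool y yaw-90 -0.134
```

```bash
python3 -m handwheel '[-30,-36,30,0,0,0,45,-47,-36,90,0,0,0,45,-47,-36,140,0,0,0,45,-47,-36,172,0,0,0,45,-47,-36,180,0,0,0,45]' 90;  python3 -m handwheel '[0,0,0,0,0,0,30,0,0,0,0,0,0,8,0,0,0,0,0,0,8,0,0,0,0,0,0,8,0,0,-40,0,0,0,8]'
```

```text
clock: 17.3
position: [0.4773, -0.2872, -0.0106]
eef_rot: [0.064, 0.998, 0.001, -0.001]
ft_force: [-0.2, -0.1, 0.4]
gripper_width: 0.045
grip_force: 0.0
clock: 17.92
position: [0.4761, -0.2883, 0.0298]
eef_rot: [0.065, 0.998, 0.001, -0.002]
ft_force: [0.3, -0.5, -1.8]
gripper_width: 0.0152
grip_force: 88.7
```

```bash
python3 -m handwheel '[0,0,-60,0,0,0,8,4,30,-115,0,0,0,8,12,89,-140,0,0,-0.04,8,19,149,-140,0,0,-0.07,8,27,208,-140,0,0,-0.1,8]' 90;  python3 -m handwheel '[2,60,0,0,0,0,8,-16,121,0,0,0,0,8,-55,180,0,0,0,0,8,-65,238,0,0,0,0,8,-65,238,0,0,0,0,8]'
```

```text
clock: 18.55
position: [0.4779, -0.0781, 0.1721]
eef_rot: [0.015, 1.0, -0.0, 0.001]
ft_force: [0.8, 0.5, -1.3]
gripper_width: 0.0153
grip_force: 88.8
clock: 19.18
position: [0.5504, 0.16, 0.1711]
eef_rot: [0.013, 1.0, 0.001, 0.0]
ft_force: [-1.2, -0.7, -1.7]
gripper_width: 0.0152
grip_force: 88.9
```

```bash
python3 -m handwheel '[0,0,40,0,0,0,8,0,-4,90,0,0,0,8,0,-4,115,0,0,0,8,0,-4,126,0,0,0,8,0,-4,126,0,0,0,8]' 90;  python3 -m handwheel '[0,0,0,0,0,0,28,0,0,0,0,0,0,28,0,0,-50,0,0,0,28,0,0,-110,0,0,0,40,0,-50,-125,0,0,0,40]'; python3 -m handwheel '[20,-60,0,0,0,0,45,50,-120,0,0,0,-0.1,45,80,-180,0,0,0,-0.2,45,80,-240,0,0,0,-0.3,45,80,-300,0,0,0,-0.3,45]'; python3 -m handwheel '[-15,-60,0,0,0,0,45,-30,-120,0,0,0,0,45,-30,-140,0,0,0,0,45,-30,-140,0,0,0,0,45]'; python3 -c "from h import *;bars()"
```

```text
clock: 19.8
position: [0.5502, 0.1517, 0.0451]
eef_rot: [0.016, 1.0, -0.0, -0.0]
ft_force: [-0.0, -0.4, -1.7]
gripper_width: 0.0149
grip_force: 88.9
clock: 20.42
position: [0.551, 0.1041, 0.1753]
eef_rot: [0.013, 1.0, 0.001, 0.005]
ft_force: [1.4, 0.1, -0.2]
gripper_width: 0.0397
grip_force: 0.0
clock: 21.05
position: [0.4593, -0.1932, 0.1714]
eef_rot: [-0.135, 0.991, -0.001, 0.001]
ft_force: [0.3, 0.6, 0.1]
gripper_width: 0.0451
grip_force: 0.0
clock: 21.55
position: [0.5257, -0.3195, 0.17]
eef_rot: [-0.133, 0.991, -0.0, 0.0]
ft_force: [-0.2, 1.9, -0.2]
gripper_width: 0.0451
grip_force: 0.0
bar mid 544.4 -412.6 size 98.7 6.5 yaw 1.352 px [180 154] [271 202]
bar mid 503.9 -370.1 size 21.9 13.3 yaw 0.264 px [270 137] [284 160]
bar mid 466.7 -380.2 size 49.9 16.6 yaw 0.244 px [267  79] [285 134]
bar mid 429.7 -389.6 size 21.5 17.1 yaw 0.259 px [266  51] [285  76]
tcp [ 525.5 -318.1  170.1] tool y yaw-90 0.268
```

```bash
python3 -m handwheel '[48,13,0,0,0,0,45,73,-30,20,0,0,0.01,45,73,-44,80,0,0,0.01,45,73,-44,135,0,0,0.01,45,73,-44,165,0,0,0.01,45]' 90;  python3 -m handwheel '[0,0,14,0,0,0,45,0,0,14,0,0,0,30,0,0,14,0,0,0,8,0,0,14,0,0,0,8,0,0,14,0,0,0,8]';python3 -m handwheel '[0,0,0,0,0,0,8,0,0,-40,0,0,0,8,0,0,-40,0,0,0,8]'
```

```text
clock: 22.22
position: [0.4659, -0.3775, 0.0029]
eef_rot: [-0.13, 0.992, 0.002, -0.001]
ft_force: [0.9, -0.6, -0.5]
gripper_width: 0.045
grip_force: 0.0
clock: 22.85
position: [0.468, -0.3806, -0.007]
eef_rot: [-0.129, 0.992, -0.001, 0.001]
ft_force: [-1.1, 3.1, 7.2]
gripper_width: 0.0151
grip_force: 89.1
clock: 23.22
position: [0.4688, -0.3819, 0.0345]
eef_rot: [-0.129, 0.992, -0.003, 0.002]
ft_force: [0.2, 0.0, -2.1]
gripper_width: 0.0148
grip_force: 88.6
```

```bash
python3 -m handwheel '[0,0,-60,0,0,0,8,-5,19,-115,0,0,0,8,-21,77,-137,0,0,0.1,8,-36,135,-137,0,0,0.2,8,-51,193,-137,0,0,0.29,8]' 90;  python3 -m handwheel '[2,60,0,0,0,0,8,4,120,0,0,0,0,8,5,180,0,0,0,0,8,-18,236,0,0,0,0,8,-60,290,0,0,0,0,8]'; python3 -c "
from h import *
delta([.547,.110,.17])"
```

```text
clock: 23.85
position: [0.4663, -0.1786, 0.1678]
eef_rot: [0.017, 1.0, -0.0, 0.0]
ft_force: [1.3, 0.9, -1.8]
gripper_width: 0.0151
grip_force: 88.8
clock: 24.48
position: [0.5317, 0.1051, 0.1679]
eef_rot: [0.015, 1.0, -0.0, -0.0]
ft_force: [1.0, -0.6, -2.0]
gripper_width: 0.0149
grip_force: 88.9
shift [-15.2   5.3  -2.1] yaw of tool y 1.541 z [-0. -0. -1.]
```

```bash
python3 -m handwheel '[-15,5,0,0,0,0,8,-15,5,50,0,0,0,8,-15,5,95,0,0,0,8,-15,5,120,0,0,0,8,-15,5,123,0,0,0,8]' 90;  python3 -m handwheel '[0,0,0,0,0,0,27,0,0,0,0,0,0,27,0,0,-50,0,0,0,27,0,0,-110,0,0,0,30,60,0,-130,0,0,0,30]'; python3 -m handwheel '[60,0,0,0,0,0,20,60,-40,0,0,0,0,5,60,-40,0,0,0,0,5]';python3 - <<'E'
from h import *
snap('side','s5',(225,170,160,140),4)
E
```

```text
clock: 25.1
position: [0.5459, 0.1075, 0.0442]
eef_rot: [0.015, 1.0, -0.0, -0.001]
ft_force: [-6.0, -0.1, 13.0]
gripper_width: 0.0149
grip_force: 96.6
clock: 25.72
position: [0.4924, 0.1092, 0.1786]
eef_rot: [0.016, 1.0, 0.0, 0.006]
ft_force: [-1.3, 0.3, -0.4]
gripper_width: 0.03
grip_force: 0.0
clock: 26.1
position: [0.4264, 0.07, 0.1751]
eef_rot: [0.016, 1.0, -0.0, 0.001]
ft_force: [0.3, 0.6, 0.4]
gripper_width: 0.0052
grip_force: 0.0
```

View pics/s5.png

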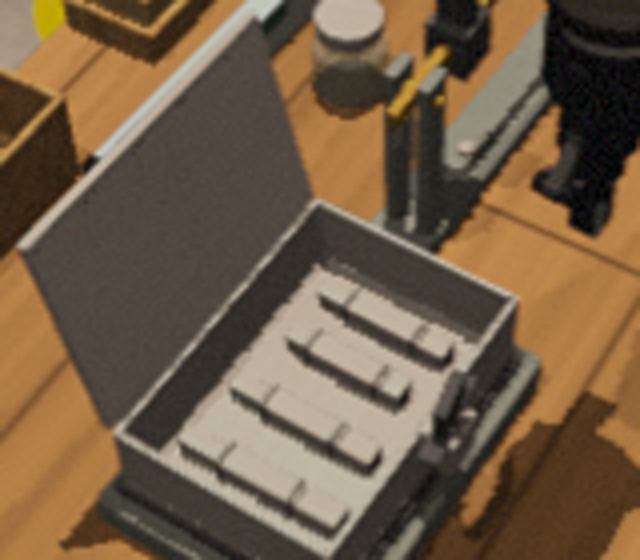

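All four bars lie in the case, and the lid is open, leaning back. Next I go over the lid and in behind it.

```bash
python3 -m handwheel '[0,20,-60,0,0,0,2,0,50,-110,0,0,0,2,-20,80,-135,0,0,0,2,-75,105,-135,0,0,0,2,-130,108,-135,0,0,0,2]' 60;  python3 -m handwheel '[-60,0,0,0,0,0,2,-120,0,0,0,0,0,2,-160,0,0,0,0,0,2,-160,0,0,0,0,0,2]'; python3 -c "
from h import *
delta([.715,.18,.223])"
```

```text
clock: 26.78
position: [0.5614, 0.1781, 0.3099]
eef_rot: [0.014, 1.0, 0.001, 0.001]
ft_force: [0.7, -0.3, -0.0]
gripper_width: 0.002
grip_force: 0.0
clock: 27.28
position: [0.7221, 0.1705, 0.3038]
eef_rot: [0.016, 1.0, -0.0, -0.003]
ft_force: [-0.3, 0.6, -0.6]
gripper_width: 0.002
grip_force: 0.0
shift [ 7.   9.3 80.8] yaw of tool y 1.539 z [-0.005 -0.001 -1.   ]
```

Next I go down and push to just past upright.

```bash
python3 -m handwheel '[0,6,30,0,0,0,2,0,6,60,0,0,0,2,0,6,85,0,0,0,2,0,6,85,0,0,0,2]'; python3 -m handwheel '[18,0,0,0,0,0,2,36,0,0,0,0,0,2,52,0,0,0,0,0,2,68,0,0,0,0,0,2,85,0,2,0,0,0,2]'; python3 -c "
from h import *
delta([.613,.18,.2135])"
```

```text
clock: 27.78
position: [0.7181, 0.1771, 0.223]
eef_rot: [0.015, 1.0, -0.0, -0.002]
ft_force: [-0.2, 0.3, 0.3]
gripper_width: 0.0021
grip_force: 0.0
clock: 28.4
position: [0.6356, 0.1795, 0.226]
eef_rot: [0.015, 1.0, 0.001, 0.003]
ft_force: [1.8, 0.3, 1.8]
gripper_width: 0.0015
grip_force: 1.1
shift [22.7 -0.2 12.3] yaw of tool y 1.54 z [ 0.006  0.001 -1.   ]
```

```bash
python3 -m handwheel '[20,0,7,0,0,0,2,38,0,13,0,0,0,2,56,0,20,0,0,0,2,72,0,31,0,0,0,2,87,0,44,0,0,0,2]'; python3 -c "
from h import *
delta([.526,.18,.147])"
```

```text
clock: 29.02
position: [0.5485, 0.1822, 0.1813]
eef_rot: [0.015, 1.0, 0.001, 0.003]
ft_force: [1.0, 0.8, 1.7]
gripper_width: 0.0022
grip_force: 0.7
shift [22.6 -3.  34.2] yaw of tool y 1.54 z [ 0.005  0.001 -1.   ]
```

```bash
python3 -m handwheel '[11,0,18,0,0,0,2,21,-2,34,0,0,0,2,26,-2,47,0,0,0,2,30,-2,58,0,0,0,2,33,-2,68,0,0,0,2]'; python3 -m handwheel '[1,0,6,0,0,0,2,1,0,9,0,0,0,2]'
```

```text
clock: 29.65
position: [0.5154, 0.1808, 0.1106]
eef_rot: [0.015, 1.0, 0.0, 0.001]
ft_force: [1.3, -0.4, 0.9]
gripper_width: 0.0018
grip_force: 0.4
clock: 29.9
position: [0.5139, 0.1805, 0.1013]
eef_rot: [0.015, 1.0, -0.0, -0.0]
ft_force: [-0.3, 1.2, 0.4]
gripper_width: 0.0021
grip_force: 0.3
```

```bash
python3 -m handwheel '[0,0,2,0,0,0,2,0,0,4,0,0,0,2]'; python3 -m handwheel '[0,0,2,0,0,0,2,0,0,4,0,0,0,2]'
```

```text
clock: 30.15
position: [0.5142, 0.1806, 0.0977]
eef_rot: [0.015, 1.0, 0.0, 0.0]
ft_force: [0.3, -0.6, 0.8]
gripper_width: 0.0018
grip_force: 0.3
clock: 30.4
position: [0.5141, 0.1806, 0.0937]
eef_rot: [0.015, 1.0, 0.0, 0.0]
ft_force: [-3.7, -0.9, 11.7]
gripper_width: 0.0021
grip_force: 6.6
```

```bash
python3 -m handwheel '[0,0,2,0,0,0,2,0,0,2,0,0,0,2]'; python3 -m handwheel '[0,0,-60,0,0,0,2,0,0,-100,0,0,0,2,60,0,-110,0,0,0,2,80,0,-110,0,0,0,20,80,0,-110,0,0,0,20]'; python3 - <<'E'
from h import *
snap('wrist','w6');snap('side','s6',(225,170,160,140),4)
c=cams.calibration('wrist');C=np.array([.548,.183]);r=R.from_euler('z',-.03).as_matrix()[:2,:2]
f=C+r@[-.092,0];print('fin',f,proj(c,[[*f,.15],[*f,.13]]))
E
```

```text
clock: 30.65
position: [0.5142, 0.1806, 0.0936]
eef_rot: [0.015, 1.0, 0.0, 0.001]
ft_force: [-5.9, -1.9, 16.7]
gripper_width: 0.002
grip_force: 8.1
clock: 31.28
position: [0.4333, 0.1832, 0.2022]
eef_rot: [0.015, 1.0, 0.0, 0.0]
ft_force: [-0.2, 0.2, -0.8]
gripper_width: 0.0196
grip_force: 0.0
fin [0.4560414  0.18575959] [[327.89894786 243.43594036]
 [327.32430508 233.0945439 ]]
```

View pics/w6.png

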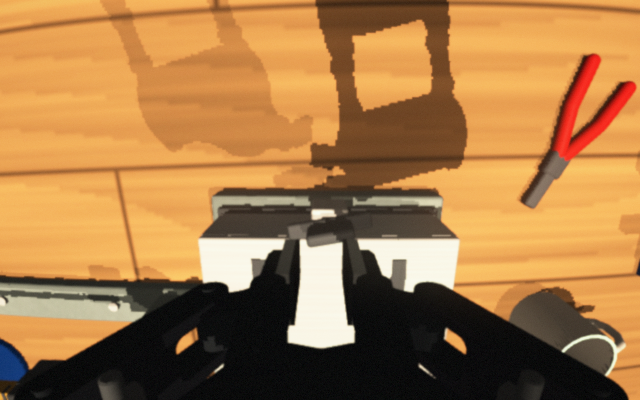

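The lid is shut: its near edge runs (199,238)–(460,238). The turnbutton is at (325,232), roughly along y, and its position matches the prediction. I'll turn the tool so it closes across the fin.

```bash
python3 -m handwheel '[-10,2,0,0,0,0.18,40,-23,3,0,0,0,0.36,40,-23,3,0,0,0,0.54,40,-23,3,0,0,0,0.72,40,-23,3,0,0,0,0.9,40]' 30; python3 -m handwheel '[0,0,0,0,0,0.18,40,0,0,0,0,0,0.36,40,0,0,0,0,0,0.52,40,0,0,0,0,0,0.52,40]'; python3 - <<'E'
from h import *
w=cams.calibration('wrist')
snap('wrist','w7',(200,60,240,240),2.5)
f=[.456,.186]
print(proj(w,[[*f,.1475],[*f,.1425],[.456,.204,.145],[.456,.168,.145]]).round(0))
delta([.456,.186,.118])
E
```

```text
clock: 32.0
position: [0.4584, 0.1852, 0.2011]
eef_rot: [0.452, 0.892, -0.0, -0.0]
ft_force: [0.1, -0.3, -0.2]
gripper_width: 0.0405
grip_force: 0.0
clock: 32.5
position: [0.4581, 0.1852, 0.2012]
eef_rot: [0.663, 0.749, -0.0, -0.0]
ft_force: [0.2, -0.3, 0.0]
gripper_width: 0.0401
grip_force: 0.0
[[319. 210.]
 [319. 208.]
 [322. 183.]
 [316. 233.]]
shift [ 1.  -1.8 83.2] yaw of tool y 0.123 z [-0. -0. -1.]
```

View pics/w7.png

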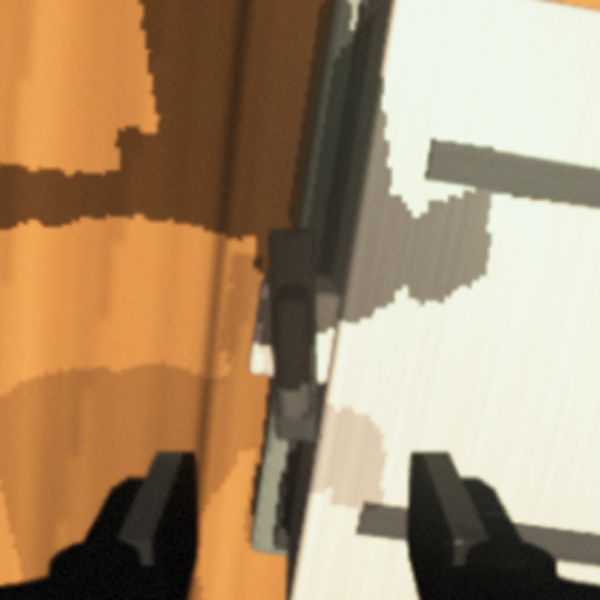

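The fin and bar are at crop (294,335), in line with the tool to about 0.04 rad, and perhaps 4 mm farther toward +y. I'll go down and grasp it.

```bash
python3 -m handwheel '[5,-2,30,0,0,0,40,5,-2,60,0,0,0,40,5,-2,80,0,0,0,40,5,-2,84,0,0,0,40,5,-2,84,0,0,0,40]' 30; python3 -m handwheel '[0,0,0,0,0,0,20,0,0,0,0,0,0,4,0,0,0,0,0,0,4,0,0,0,0,0,0,4]'
```

```text
clock: 33.17
position: [0.4551, 0.1901, 0.1179]
eef_rot: [0.663, 0.749, 0.0, 0.0]
ft_force: [0.8, 0.2, -0.5]
gripper_width: 0.0399
grip_force: 0.0
clock: 33.67
position: [0.4549, 0.1902, 0.1185]
eef_rot: [0.663, 0.748, 0.001, 0.0]
ft_force: [-1.6, -0.2, 6.2]
gripper_width: 0.0085
grip_force: 34.1
```

```bash
python3 -m handwheel '[0,0,0,0,0,-0.18,4,-1,-1,0,0,0,-0.36,4,-1,-1,0,0,0,-0.54,4,-2,-2,0,0,0,-0.72,4,-2,-2,0,0,0,-0.9,4]'; python3 -m handwheel '[0,0,0,0,0,-0.18,4,0,0,0,0,0,-0.36,4,0,0,0,0,0,-0.48,4,0,0,0,0,0,-0.52,4,0,0,0,0,0,-0.52,4]'; python3 -c "
from h import *
o=readout.get_obs();print(o['moment']);delta(o['position'])"
```

```text
clock: 34.3
position: [0.4543, 0.1897, 0.1186]
eef_rot: [0.269, 0.963, 0.002, 0.002]
ft_force: [1.6, 7.5, 1.7]
gripper_width: 0.0085
grip_force: 33.5
clock: 34.92
position: [0.4543, 0.1894, 0.1186]
eef_rot: [0.015, 1.0, 0.002, 0.002]
ft_force: [1.4, 6.5, 1.8]
gripper_width: 0.009
grip_force: 33.6
[ 1.11975186 -0.25898212 -0.07909084]
shift [0. 0. 0.] yaw of tool y 1.54 z [ 0.004  0.003 -1.   ]
```

```bash
python3 -m handwheel '[0,0,0,0,0,0,25,0,0,0,0,0,0,30,0,0,-50,0,0,0,30,0,0,-100,0,0,0,30,40,0,-140,0,0,0,30]'; python3 - <<'E'
from h import *
snap('side','s8',(250,120,160,150),4)
c=cams.calibration('side')
r=R.from_euler('z',-.03).as_matrix();F=np.array([.5923,-.0084,.15])
for d in (0,.04,.06,.08,.1,.15): 
    b=F+r@[0,-d,.08*d]; print(d,((proj(c,[b,b+[0,0,.0225],b+[0,0,.0585]])-[250,120])*4).round(0).tolist())
E
```

```text
clock: 35.55
position: [0.4141, 0.1888, 0.2593]
eef_rot: [0.016, 1.0, 0.0, 0.001]
ft_force: [-0.1, 1.0, 0.1]
gripper_width: 0.0297
grip_force: 0.0
0 [[315.0, 285.0], [315.0, 262.0], [316.0, 223.0]]
0.04 [[346.0, 246.0], [346.0, 222.0], [347.0, 184.0]]
0.06 [[360.0, 227.0], [361.0, 203.0], [363.0, 165.0]]
0.08 [[375.0, 208.0], [376.0, 185.0], [378.0, 146.0]]
0.1 [[390.0, 190.0], [391.0, 166.0], [393.0, 127.0]]
0.15 [[425.0, 145.0], [426.0, 122.0], [429.0, 83.0]]
```

View pics/s8.png

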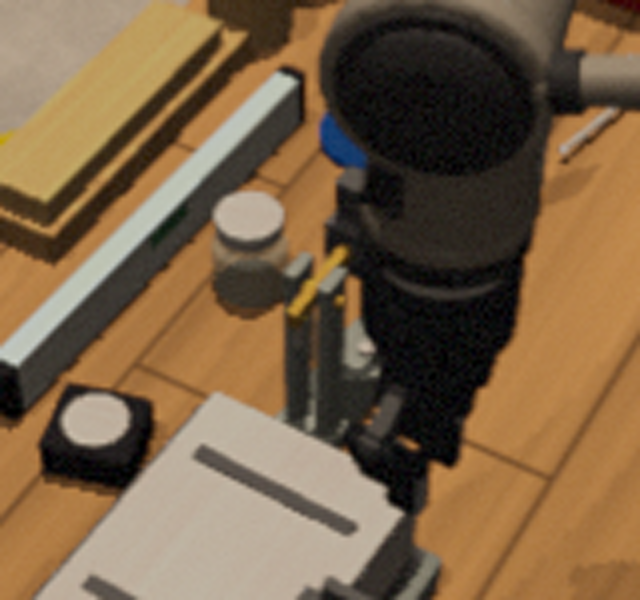

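The lid is shut and the poise fin top is at crop (352,178), about 48 mm out from the fulcrum. The beam was level in the start picture (empty case, poise at 0), so I can measure its tilt from the yellow beam line in the scene camera, using that as the level reference.

```bash
cat >> h.py <<'E'
def beamline(im):  # BGR; height of brass beam at columns near pointer end, sub-pixel line fit
    h=cv2.cvtColor(im,cv2.COLOR_BGR2HSV)[180:245,195:330]
    m=(h[...,0]>18)&(h[...,0]<32)&(h[...,1]>150)&(h[...,2]>90)
    v,u=np.nonzero(m);u=u+195.;v=v+180.
    for _ in range(6):
        k=np.polyfit(u,v,1);e=abs(v-np.polyval(k,u));s=e<max(2.,1.2*e.std());u,v=u[s],v[s]
    return len(u),u.min(),u.max(),k[0].round(4),np.polyval(k,[220,300]).round(2)
def tilt():
    im=cams.grab_frame('scene')[:,:,::-1].copy();print('now',beamline(im),'level',beamline(cv2.imread('pics/scene0.png')));return im
E
python3 - <<'E'
from h import *
im=tilt()
cv2.imwrite('pics/sc8.png',im)
a=[cv2.resize(x[165:265,185:345],None,fx=4.5,fy=2.9,interpolation=cv2.INTER_CUBIC) for x in (cv2.imread('pics/scene0.png'),im)]
cv2.imwrite('pics/sc8c.png',np.vstack(a))
c=cams.calibration('scene');r=R.from_euler('z',-.03).as_matrix();F=np.array([.5923,-.0084,.15])
for t in(0,.08): print(t,proj(c,[F+r@[0,-d,t*d] for d in(.05,.1,.2,.3)]).round(1).tolist())
E
```

```text
now (110, np.float64(217.0), np.float64(321.0), np.float64(-0.2361), array([218.15, 199.26])) level (115, np.float64(219.0), np.float64(323.0), np.float64(-0.3246), array([226.49, 200.53]))
0 [[296.8, 202.7], [280.9, 207.4], [248.4, 217.1], [215.1, 227.0]]
0.08 [[296.7, 201.8], [280.7, 205.7], [247.7, 213.6], [213.6, 221.7]]
```

View pics/sc8c.png

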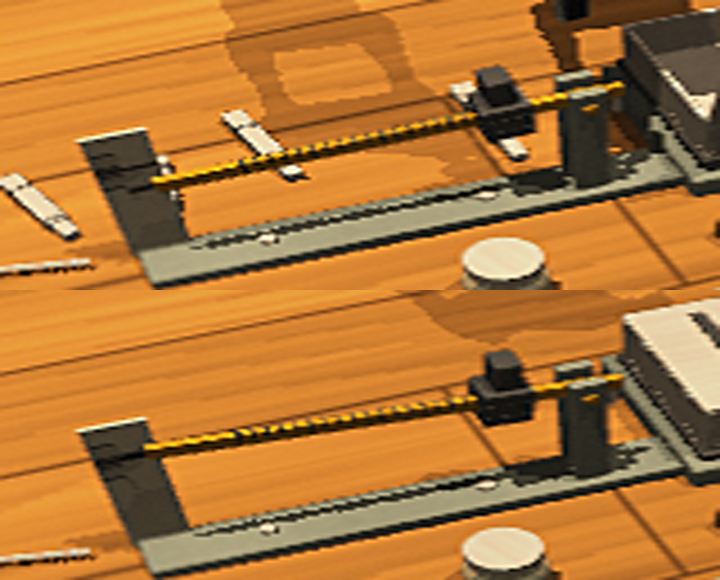

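```bash
python3 - <<'E'
from h import *
c=cams.calibration('scene');r=R.from_euler('z',-.03).as_matrix();F=np.array([.5923,-.0084,.15])
for d in(.04,.05,.06,.07): print(d,proj(c,[F+r@[0,-d,.08*d+.0585],F+r@[.017,-d,.08*d]]).round(1).tolist())
delta([.591,-.056,.262])
E
```

```text
0.04 [[298.9, 187.5], [301.8, 205.0]]
0.05 [[295.7, 188.3], [298.6, 205.8]]
0.06 [[292.4, 189.0], [295.4, 206.6]]
0.07 [[289.1, 189.8], [292.2, 207.3]]
shift [-186.1 -240.1    0.6] yaw of tool y 1.541 z [ 0.007  0.002 -1.   ]
```

```bash
python3 -m handwheel '[-35,-48,0,0,0,0,45,-72,-96,0,0,0,0,45,-110,-144,0,0,0,0,45,-148,-192,0,0,0,0,45,-186,-242,0,0,0,0,45]' 20; python3 -m handwheel '[0,0,0,0,0,0,45,0,0,40,0,0,0,45,0,0,70,0,0,0,45,0,0,86,0,0,0,45,0,0,86,0,0,0,45]'; python3 -m handwheel '[0,0,0,0,0,0,35,0,0,0,0,0,0,28,0,0,0,0,0,0,28]'; python3 -c "
from h import *
delta([.5908,-.0584,.175]);print(readout.get_obs()['gripper_width'])"
```

```text
clock: 36.28
position: [0.592, -0.0603, 0.2564]
eef_rot: [0.015, 1.0, 0.0, -0.001]
ft_force: [1.9, 0.9, 1.1]
gripper_width: 0.045
grip_force: 0.0
clock: 36.9
position: [0.5905, -0.0578, 0.1707]
eef_rot: [0.015, 1.0, 0.0, -0.001]
ft_force: [-0.4, 0.5, -0.4]
gripper_width: 0.0451
grip_force: 0.0
clock: 37.28
position: [0.5915, -0.0583, 0.1726]
eef_rot: [0.015, 1.0, -0.0, 0.001]
ft_force: [-0.4, 0.1, 0.4]
gripper_width: 0.0281
grip_force: 0.0
shift [ 0.7 -0.1 -2.4] yaw of tool y 1.54 z [ 0.002 -0.    -1.   ]
0.028101549942764696
```

```bash
python3 -m handwheel '[0,0,-3,0,0,0,22,0,0,-3,0,0,0,22]'; python3 -m handwheel '[0,-15,-4,0,0,0,22,0,-35,-6,0,0,0,22,0,-55,-8,0,0,0,22,0,-75,-9,0,0,0,22,0,-95,-10,0,0,0,22]'; python3 -m handwheel '[0,0,0,0,0,0,22,0,0,0,0,0,0,40,0,0,-60,0,0,0,45,0,0,-70,0,0,0,45]'; python3 -m handwheel '[80,0,0,0,0,0,45,80,0,0,0,0,0,45,80,0,0,0,0,0,45,80,0,0,0,0,0,45,80,0,0,0,0,0,45]';python3 -m handwheel '[0,0,0,0,0,0,45,0,0,0,0,0,0,45,0,0,0,0,0,0,45,0,0,0,0,0,0,45,0,0,0,0,0,0,45]';python3 - <<'E'
from h import *
im=tilt();cv2.imwrite('pics/sc9.png',im)
E
```

```text
clock: 37.52
position: [0.5913, -0.0581, 0.1751]
eef_rot: [0.015, 1.0, 0.0, 0.0]
ft_force: [0.2, 0.7, 0.4]
gripper_width: 0.0218
grip_force: 0.7
clock: 38.15
position: [0.5879, -0.155, 0.1847]
eef_rot: [0.016, 1.0, 0.0, -0.0]
ft_force: [-1.3, 2.2, -0.5]
gripper_width: 0.0218
grip_force: 1.0
clock: 38.65
position: [0.5901, -0.1531, 0.2594]
eef_rot: [0.015, 1.0, -0.001, 0.004]
ft_force: [-0.2, 0.9, -0.5]
gripper_width: 0.0449
grip_force: 0.0
clock: 39.28
position: [0.5091, -0.1507, 0.2545]
eef_rot: [0.015, 1.0, -0.0, 0.0]
ft_force: [-0.1, 0.0, 0.4]
gripper_width: 0.0451
grip_force: 0.0
clock: 39.9
position: [0.5082, -0.1508, 0.2547]
eef_rot: [0.015, 1.0, -0.0, 0.0]
ft_force: [0.5, 0.3, -1.2]
gripper_width: 0.0446
grip_force: 0.0
now (113, np.float64(217.0), np.float64(323.0), np.float64(-0.2452), array([218.99, 199.37])) level (115, np.float64(219.0), np.float64(323.0), np.float64(-0.3246), array([226.49, 200.53]))
```

```bash
python3 -m handwheel '[-80,-2,0,0,0,0,45,-80,-2,0,0,0,0,45,-80,-2,40,0,0,0,45,-80,-2,70,0,0,0,35,-80,-2,70,0,0,0,22]'; python3 -m handwheel '[0,0,0,0,0,0,22,0,-6,0,0,0,0,22,0,-12,0,0,0,0,22,0,-12,0,0,0,0,22,0,-12,0,0,0,0,40]'; python3 -m handwheel '[0,0,0,0,0,0,45,0,0,-60,0,0,0,45,0,0,-70,0,0,0,45,80,0,-70,0,0,0,45,80,0,-70,0,0,0,45]'; python3 -m handwheel '[0,0,0,0,0,0,45,0,0,0,0,0,0,45,0,0,0,0,0,0,45,0,0,0,0,0,0,45,0,0,0,0,0,0,45]';python3 -m handwheel '[0,0,0,0,0,0,45,0,0,0,0,0,0,45,0,0,0,0,0,0,45,0,0,0,0,0,0,45,0,0,0,0,0,0,45]';python3 - <<'E'
from h import *
im=tilt();cv2.imwrite('pics/sc10.png',im)
E
```

```text
clock: 40.58
position: [0.5867, -0.1547, 0.1823]
eef_rot: [0.015, 1.0, 0.001, -0.003]
ft_force: [-1.4, 0.2, -0.1]
gripper_width: 0.022
grip_force: 0.4
clock: 41.2
position: [0.5879, -0.1677, 0.1851]
eef_rot: [0.016, 1.0, -0.0, 0.0]
ft_force: [0.7, -0.2, 0.2]
gripper_width: 0.0389
grip_force: 0.0
clock: 41.82
position: [0.5047, -0.164, 0.2538]
eef_rot: [0.016, 1.0, 0.001, -0.002]
ft_force: [0.4, -0.4, -0.1]
gripper_width: 0.0449
grip_force: 0.0
clock: 42.45
position: [0.5081, -0.1647, 0.2545]
eef_rot: [0.015, 1.0, 0.0, -0.0]
ft_force: [0.2, -0.2, 0.1]
gripper_width: 0.0451
grip_force: 0.0
clock: 43.08
position: [0.5078, -0.1648, 0.2547]
eef_rot: [0.015, 1.0, -0.0, 0.0]
ft_force: [-0.2, 0.8, 0.3]
gripper_width: 0.0449
grip_force: 0.0
now (115, np.float64(218.0), np.float64(323.0), np.float64(-0.2836), array([222.61, 199.92])) level (115, np.float64(219.0), np.float64(323.0), np.float64(-0.3246), array([226.49, 200.53]))
```

```bash
python3 - <<'E'
from h import *
c=cams.calibration('scene');r=R.from_euler('z',-.03).as_matrix();F=np.array([.5418,-.0219,0])
Y=[-.31,-.30,-.29,-.28]
print('mark',proj(c,[F+r@[.032,y,.15] for y in Y]).round(1).tolist(),'25up',proj(c,[F+r@[.032,-.30,.175]]).round(1),'plate top',proj(c,[F+r@[.032,-.30,.2]]).round(1))
for f in('scene0','sc10'):
    g=cv2.cvtColor(cv2.imread(f'pics/{f}.png'),cv2.COLOR_BGR2GRAY);print(f,'cols 206..226');
    for v in range(209,240): print(v,*['%3d'%x for x in g[v,204:226]])
E
```

```text
mark [[205.3, 225.0], [208.7, 224.0], [212.0, 223.0], [215.4, 222.1]] 25up [[207.  218.5]] plate top [[205.3 212.8]]
scene0 cols 206..226
209 147 150 150 153 159 157 154 151 148 190 212 250 254 205 160 159 158 158 160 158 158 160
210 155 157 157 150 148 166 199 231 251 245 188 120  55  87 151 161 158 158 161 159 160 158
211 154 148 182 213 249 254 224 162  92  40  49  54  53 100 158 164 162 159 156 154 152 149
212 227 251 250 198 126  49  27  45  57  60  62  65  63  51 151 161 154 151 148 147 144 146
213 160 116  28  34  41  53  63  66  64  68  65  67  64  57 120 151 149 146 147 150 152 154
214  48  57  62  56  57  67  66  67  67  66  68  69  67  59  93 145 153 153 155 156 154 154
215  59  64  66  67  68  68  68  68  66  67  66  67  66  60 101 153 160 156 157 155 151 153
216  61  66  68  69  71  68  67  68  66  65  68  66  67  61  51 148 159 154 152 142 120  95
217  59  67  68  68  69  69  70  70  67  68  69  68  66  64  57 116 134 112  88  61  80 108
218  57  66  61  45  29  24  53  68  66  67  66  68  66  65  58  69 147 152 121 139 159 160
219  69  24  27  43  59  61  57  62  67  6
[... 4060 characters left out ...]
  65  68  61  59  66  65  66  64  67  62  54 102 163 167
233 168 168 172 163 104  55  62  65  66  65  59  54  60  65  64  65  66  63  58 101 162 161
234 171 171 173 180 148  59  62  66  65  64  66  64  66  65  66  65  64  64  58  72 155 163
235 172 170 171 174 160  95  58  66  66  66  64  67  66  66  66  65  64  64  63  52 154 165
236 168 168 167 172 159 102  56  65  66  65  67  64  66  66  66  66  65  66  64  57 101 156
237 167 165 166 168 175 143  56  62  63  66  64  65  66  65  66  66  67  66  67  59  96 156
238 165 166 163 164 168 144  74  61  66  64  66  64  64  65  65  66  67  61  56  55  41 144
239 162 163 161 159 162 148  93  57  64  67  65  63  65  66  60  58  58  60  58  57  48 115
```

```bash
python3 -m handwheel '[-80,0,0,0,0,0,45,-80,0,0,0,0,0,45,-80,0,40,0,0,0,45,-80,0,71,0,0,0,35,-80,0,71,0,0,0,22]'; python3 -m handwheel '[0,0,0,0,0,0,22,0,-2,0,0,0,0,22,0,-4,0,0,0,0,22,0,-4,0,0,0,0,22,0,-4,0,0,0,0,40]'; python3 -m handwheel '[0,0,0,0,0,0,45,0,0,-60,0,0,0,45,0,0,-70,0,0,0,45,80,0,-70,0,0,0,45,80,0,-70,0,0,0,45]'; python3 -m handwheel '[0,0,0,0,0,0,45,0,0,0,0,0,0,45,0,0,0,0,0,0,45,0,0,0,0,0,0,45,0,0,0,0,0,0,45]';python3 -m handwheel '[0,0,0,0,0,0,45,0,0,0,0,0,0,45,0,0,0,0,0,0,45,0,0,0,0,0,0,45,0,0,0,0,0,0,45]';python3 -m handwheel '[0,0,0,0,0,0,45,0,0,0,0,0,0,45,0,0,0,0,0,0,45,0,0,0,0,0,0,45,0,0,0,0,0,0,45]';python3 - <<'E'
from h import *
im=tilt();cv2.imwrite('pics/sc11.png',im)
E
```

```text
clock: 43.75
position: [0.5865, -0.1668, 0.1812]
eef_rot: [0.015, 1.0, 0.001, -0.003]
ft_force: [-0.2, 0.4, 0.2]
gripper_width: 0.022
grip_force: 0.0
clock: 44.38
position: [0.5877, -0.1716, 0.184]
eef_rot: [0.015, 1.0, -0.0, 0.0]
ft_force: [0.0, -0.3, 0.2]
gripper_width: 0.0386
grip_force: 0.0
clock: 45.0
position: [0.5045, -0.1681, 0.2528]
eef_rot: [0.016, 1.0, 0.001, -0.002]
ft_force: [0.5, -0.4, 0.9]
gripper_width: 0.0454
grip_force: 0.0
clock: 45.62
position: [0.5079, -0.1687, 0.2534]
eef_rot: [0.015, 1.0, 0.0, -0.0]
ft_force: [-0.4, 0.2, 0.1]
gripper_width: 0.0451
grip_force: 0.0
clock: 46.25
position: [0.5077, -0.1688, 0.2537]
eef_rot: [0.015, 1.0, -0.0, 0.0]
ft_force: [-0.1, 0.5, -0.1]
gripper_width: 0.0451
grip_force: 0.0
clock: 46.88
position: [0.5077, -0.1688, 0.2537]
eef_rot: [0.015, 1.0, -0.0, 0.0]
ft_force: [-0.2, -0.5, -0.7]
gripper_width: 0.0449
grip_force: 0.0
now (122, np.float64(218.0), np.float64(323.0), np.float64(-0.2866), array([222.84, 199.9 ])) level (115, np.float64(219.0), np.float64(323.0), np.float64(-0.3246), array([226.49, 200.53]))
```

```bash
python3 -m handwheel '[-80,0,0,0,0,0,45,-80,0,0,0,0,0,45,-80,0,40,0,0,0,45,-80,0,71,0,0,0,35,-80,0,71,0,0,0,21]'; python3 -m handwheel '[0,0,0,0,0,0,21,0,-2,0,0,0,0,21,0,-4,0,0,0,0,21,0,-4,0,0,0,0,21,0,-4,0,0,0,0,40]'; python3 -m handwheel '[0,0,0,0,0,0,45,0,0,-60,0,0,0,45,0,0,-70,0,0,0,45,80,0,-70,0,0,0,45,80,0,-70,0,0,0,45]'; python3 -m handwheel '[0,0,0,0,0,0,45,0,0,0,0,0,0,45,0,0,0,0,0,0,45,0,0,0,0,0,0,45,0,0,0,0,0,0,45]' >/dev/null;python3 -m handwheel '[0,0,0,0,0,0,45,0,0,0,0,0,0,45,0,0,0,0,0,0,45,0,0,0,0,0,0,45,0,0,0,0,0,0,45]'>/dev/null;python3 -m handwheel '[0,0,0,0,0,0,45,0,0,0,0,0,0,45,0,0,0,0,0,0,45,0,0,0,0,0,0,45,0,0,0,0,0,0,45]'>/dev/null;python3 - <<'E'
from h import *
im=tilt();cv2.imwrite('pics/sc12.png',im)
for f in('sc8','sc9','sc10','sc11','sc12'):
    g=cv2.imread(f'pics/{f}.png')[214:230,217:224].astype(int); s=g[...,2]-g[...,0]; print(f,[round(float((np.arange(214,230)*np.clip(s[:,i]-60,0,None)*(g[:,i,2]>150)).sum()/max(1,(np.clip(s[:,i]-60,0,None)*(g[:,i,2]>150)).sum())),2) for i in range(7)])
E
```

```text
clock: 47.55
position: [0.5863, -0.1707, 0.1802]
eef_rot: [0.015, 1.0, 0.001, -0.003]
ft_force: [-0.3, -0.5, -0.6]
gripper_width: 0.0212
grip_force: 0.0
clock: 48.18
position: [0.5877, -0.1756, 0.1831]
eef_rot: [0.016, 1.0, -0.0, 0.0]
ft_force: [-0.7, -0.3, -0.3]
gripper_width: 0.038
grip_force: 0.0
clock: 48.8
position: [0.5045, -0.1721, 0.2518]
eef_rot: [0.016, 1.0, 0.001, -0.002]
ft_force: [0.4, 0.7, 0.8]
gripper_width: 0.0452
grip_force: 0.0
now (123, np.float64(218.0), np.float64(323.0), np.float64(-0.2995), array([224.03, 200.07])) level (115, np.float64(219.0), np.float64(323.0), np.float64(-0.3246), array([226.49, 200.53]))
sc8 [218.61, 218.49, 216.82, 216.69, 218.39, 220.99, 222.25]
sc9 [219.51, 219.5, 217.68, 217.32, 218.03, 220.73, 222.29]
sc10 [0.0, 223.0, 219.25, 219.09, 219.57, 220.59, 221.39]
sc11 [0.0, 223.49, 219.95, 219.07, 219.35, 220.04, 221.41]
sc12 [0.0, 224.47, 220.87, 219.79, 220.07, 220.12, 221.41]
```

```bash
python3 -m handwheel '[0,0,0,0,0,0,45,0,0,0,0,0,0,45,0,0,0,0,0,0,45,0,0,0,0,0,0,45,0,0,0,0,0,0,45]'; python3 -c "
from h import *
tilt();print(ticket.sign_off())"
```

```text
clock: 51.35
position: [0.5076, -0.1728, 0.2527]
eef_rot: [0.015, 1.0, -0.0, 0.0]
ft_force: [0.3, 0.8, -0.3]
gripper_width: 0.0448
grip_force: 0.0
now (123, np.float64(218.0), np.float64(323.0), np.float64(-0.2994), array([224.03, 200.08])) level (115, np.float64(219.0), np.float64(323.0), np.float64(-0.3246), array([226.49, 200.53]))
the job is handed in; nothing more can be done
None
```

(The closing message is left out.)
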